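Fill the gaps in the leaning spice rack

TASK

Two of the five pockets in the leaning spice rack are empty; the other three already hold low cork-lidded pots sunk below the rim, which look much like the cork pads on the empty floors, so look at the depth or feel for which is which. Put the two spare spice jars into the two empty pockets, one in each, cap outward and pushed fully home to the pocket floor, and leave the other things on the worktop where they are.

Things in the scene. Friction and masses are not known exactly. Their poses are not given: they have to be found in the camera images.
- rack: Fixed wooden spice rack, 350 long (its y), 90 deep, 102 high; origin on the worktop, x away from the robot, z up. Five square pockets in a row, 46 x 46, 60 deep, pitch 70, walls between 24, front and back walls 11. From floor to mouth their axis is (-0.342, 0, 0.940) in this frame. Three hold low cork-lidded pots (41 across, 34 high; not listed).
- pocket0 (a point): Centre of the floor of pocket 0 (counted from the rack's +y end; 0 of 0..4). The mouth's centre lies 60 from here along the leaning pocket axis (its direction is given with the rack). The pocket may be empty (with a flat 41 mm cork pad on its floor) or hold a low pot, which stays in.
- pocket1 (a point): Centre of the floor of pocket 1 (counted from the rack's +y end; 1 of 0..4). The mouth's centre lies 60 from here along the leaning pocket axis (its direction is given with the rack). The pocket may be empty (with a flat 41 mm cork pad on its floor) or hold a low pot, which stays in.
- pocket2 (a point): Centre of the floor of pocket 2 (counted from the rack's +y end; 2 of 0..4). The mouth's centre lies 60 from here along the leaning pocket axis (its direction is given with the rack). The pocket may be empty (with a flat 41 mm cork pad on its floor) or hold a low pot, which stays in.
- pocket3 (a point): Centre of the floor of pocket 3 (counted from the rack's +y end; 3 of 0..4). The mouth's centre lies 60 from here along the leaning pocket axis (its direction is given with the rack). The pocket may be empty (with a flat 41 mm cork pad on its floor) or hold a low pot, which stays in.
- pocket4 (a point): Centre of the floor of pocket 4 (counted from the rack's +y end; 4 of 0..4). The mouth's centre lies 60 from here along the leaning pocket axis (its direction is given with the rack). The pocket may be empty (with a flat 41 mm cork pad on its floor) or hold a low pot, which stays in.
- spare_1: Spare spice jar, dark cap, orange-brown label, round, 41 across, 105 high, closed, about 0.11 kg, standing on the worktop at one side of the rack. Origin: centre of its underside; z to the cap.
- spare_2: Spare spice jar, dark cap, green label, round, 41 across, 105 high, closed, about 0.11 kg, standing on the worktop at the other side of the rack. Origin: centre of its underside; z to the cap.
- flat_tin: Bystander: low round food tin, 86 across, 40 high mm. Origin: centre of its underside.
- peeler: Bystander: vegetable peeler, lying, 170 x 25 x 18 mm. Origin: centre of its underside.
- ramekin: Bystander: small round red dish standing upside down, 98 across, 30 high mm. Origin: centre of its underside.
- mug: Bystander: white mug, 78 across, 110 with handle, 95 high mm. Origin: centre of its underside.
- tall_tin: Bystander: round food tin, 75 across, 110 high mm. Origin: centre of its underside.
- green_bottle: Bystander: green sauce bottle, 46 x 81 x 208 high mm. Origin: centre of its underside.
- white_bottle: Bystander: pale sauce bottle with white cap, 50 x 83 x 175 high mm. Origin: centre of its underside.
Not all that is in view belongs to the job. What is shaped like the spare_2 but pink or yellow is not meant.

How it is judged:
By the outcome, as a careful person would: the job done as asked, in the order asked, and still so for the second after the job is handed in, with the robot touching nothing.
It also fails if it takes over 72 s, if anything falls off the work surface, if the arm or the gripper's body presses on something with over 40 N, if the wrist force passes 120 N, or if a joint passes its speed limit or range.

ROBOT

A 7-joint arm with a two-finger parallel gripper is mounted at the origin on a cart in front of the work surface, level with it; the furniture and walls round the work are solid. World frame = base frame: x ahead of the robot, y to its left, z up, the work surface at z = 0. Lengths are in m, angles in rad, forces in N, time in s.
With the tool pointing down it reaches from about 0.425 to 0.825 m from the base axis. Payload 3.6 kg.
Tool frame: the origin (TCP) lies midway between the tips of the shut fingers; the grasp point (between the pads) lies ctrl.pinch_z behind it (ctrl.pinch_z is the distance from the TCP to the grasp point, in m); z points along the fingers, y is the line along which they close (so a half turn about z gives the same grasp; the last joint's range is limited). The gripper opens to 85 mm and grips with 20 to 120 N. Pads are 22 mm wide; open, the fingers measure 114 mm over their backs; the gripper's body (76 mm by 85 mm) begins 54 mm behind the grasp point. The pads swing forward as they close: fully open they stand 13 mm farther back than shut.
Start: joints at [-1.188, 0.615, -0.013, 1.423, 0.008, 1.103, -0.04], TCP at [0.258, 0.596, 0.231] pointing down, gripper open.
Joint ranges: [-3.12, 3.12], [-0.3, 2.06], [-1.34, 1.32], [0.26, 2.42], [-1.36, 4.5], [0.01, 1.98], [-2.84, 2.84]. Speed limits (rad/s): [2.79, 2.79, 3.14, 3.14, 3.14, 3.14, 3.14].

INTERFACE

Orientations are given as a unit quaternion [x, y, z, w].
In Python, from station import status, camera, job, ctrl gives the robot as it stands.
- The arm moves only by the tool step_arm, never from a script. Its argument "steps" is a list of rows, each an object of numbers: "tx", "ty", "tz": the shift along the world's x, y, z scaled (see below); "ax", "ay", "az": the turn, a rotation vector about the world's x, y, z scaled (see below). A call has 1 to 20 rows; each row is the pose to reach, as a shift and turn from the pose commanded when the call began; what a row does not reach only later rows make up. The controller multiplies each number of a shift by 120 mm and each number of a turn by 90 degrees. A row lasts 1/8 s, in which the tool goes at most 62.5 mm and 10.7 degrees, less where a joint would pass 70% of its speed; a pose out of reach is approached as far as the arm can. A call with a number of a shift or a turn outside -1 to 1 is refused whole. A call with a gripper value outside its range is refused whole. "hand" is the closure, from -1 (fully open) to 1 (shut), set as the call begins (left out, the last holds). The fingers move at their own pace and stop on an object; "squeeze" is the grip in N (left out, the last holds). Time passes only in rows, so rows that repeat a pose let the fingers close. It gives the time, the measured TCP pose, the force, the opening and the grip force at its end, in the units of the state.
- status.get_state(): the state, without advancing time (a new reading comes with each control period).
- camera(name): name is "scene" or "side" or "wrist"; returns a dict with "img" (384x512x3 uint8, blue, green, red), "vertical_fov" (degrees; the focal length in pixels is half the picture's height over the tangent of half this angle, whatever the lens; pixels are square), "cx", "cy" (the principal point, pixels), "cam_to_world" (4x4, takes a point from camera to world coordinates); the wrist camera has in their place "hand_eye" (4x4, takes a point from camera to tool coordinates, whose origin is the TCP and whose axes are the flange's). Camera axes: x right, y up, looking along -z (the intrinsics and any distortion apply to the point x, -y, -z); pixel columns grow to the right and rows downward; lengths in m; the calibration is good to about 2 mm. The wrist camera is an equidistant fisheye: a pixel r from the principal point sees the ray r / f radians off the axis. A picture is of the moment at which its call begins: read the wrist's pose just before it. There is no depth.
- job.close_job(): hands the job in; it is judged then, once.
The state is a dict: "time_s": time; "qpos": joint angles; "qd": joint speeds; "effort": joint torques, N m; "tool_pos": TCP position; "tcp_rot": TCP orientation; "contact_force": force on the tool from outside, world axes, zero at the start; "torque": the same for the moment, N m; "gripper_width": finger opening in m; "gripper_force": force on a finger pad.
Only numpy, scipy, OpenCV 4.12 (cv2) and the standard library are available. Lean on these libraries where they do the work, as an engineer would, in place of code of your own. Each camera call takes 0.05 s, during which the arm holds its last target. There are 200 camera calls.

## Working session

There is one attempt and no reset: what is moved stays moved. The work goes in short steps, Python scripts to look and compute and a tool call to move; the robot and the scene stay as the last step left them, time stands still between calls to the robot, and variables do not carry over. Pictures are saved under pics/ and viewed, at most 10 in all, crops included, and the job is handed in when it is done.

Besides the shell and the picture viewer there is one more tool, called by a JSON object that holds its "api" and its "payload". step_arm: Moves the arm, as the interface text tells. Its arguments: {"type":"object","properties":{"steps":{"type":"array"},"hand":{"type":"number"},"squeeze":{"type":"number"}},"required":["steps"]}

```bash
mkdir -p pics; ls
python3 - <<'E'
from station import status,camera,ctrl
import cv2,numpy as np
s=status.get_state();print(s);print(ctrl.pinch_z)
ims=[]
for n in("scene","side","wrist"):
    c=camera(n);cv2.imwrite(f"pics/{n}0.png",c["img"]);print(n,{k:v for k,v in c.items() if k!="img"})
a=cv2.imread("pics/scene0.png");
cv2.imwrite("pics/scene0b.png",cv2.resize(a,(800,600),interpolation=cv2.INTER_CUBIC))
b=cv2.imread("pics/side0.png");cv2.imwrite("pics/side0b.png",cv2.resize(b,(800,600),interpolation=cv2.INTER_CUBIC))
E
```

```text
pics
{'time_s': 0.0, 'qpos': array([-1.1885048 ,  0.61593252, -0.01265095,  1.42493527,  0.0081097 ,
        1.10340753, -0.04038305]), 'qd': array([ 0.00112244, -0.00084707,  0.00054587,  0.00091467,  0.0004569 ,
       -0.00290003, -0.00081137]), 'effort': array([ 9.69675284e-05, -4.69205976e+01,  2.58897906e-01, -1.71034902e+01,
        9.87500302e-03,  9.64694278e-03,  8.66934386e-06]), 'tool_pos': array([0.25804093, 0.59573116, 0.23011738]), 'tcp_rot': array([ 2.02918386e-01,  9.79194769e-01, -1.29164786e-03, -2.53378813e-04]), 'contact_force': array([ 0.49734395, -0.36143393,  0.03238755]), 'torque': array([-0.00572686,  0.00264761, -0.00265337]), 'gripper_force': 0.0, 'gripper_width': 0.08519146683419775}
0.0187
scene {'vertical_fov': 51.67443304422565, 'cx': 254.09160937230828, 'cy': 194.97489054091832, 'cam_to_world': array([[ 0.87391328,  0.35598275, -0.3309862 ,  0.17771627],
       [-0.48591042,  0.6578696 , -0.57541172, -0.64896915],
       [ 0.01290912,  0.66368959,  0.74789671,  0.98733398],
       [ 0.        ,  0.        ,  0.        ,  1.        ]])}
side {'vertical
[... 181 characters left out ...]
    [-2.52446281e-01,  5.42557725e-01, -8.01187862e-01,
        -1.22752179e+00],
       [-7.50759102e-06,  8.28005131e-01,  5.60720521e-01,
         9.53296764e-01],
       [ 0.00000000e+00,  0.00000000e+00,  0.00000000e+00,
         1.00000000e+00]])}
wrist {'vertical_fov': 65.70646984690485, 'cx': 254.90379432905462, 'cy': 194.5679366837586, 'hand_eye': array([[-3.38536428e-04,  9.63530138e-01,  2.67599624e-01,
         6.71217062e-02],
       [ 9.99999933e-01,  3.63498501e-04, -4.37420474e-05,
         6.72517520e-04],
       [-1.39418843e-04,  2.67599592e-01, -9.63530196e-01,
        -1.42253409e-01],
       [ 0.00000000e+00,  0.00000000e+00,  0.00000000e+00,
         1.00000000e+00]])}
```

View pics/scene0b.png

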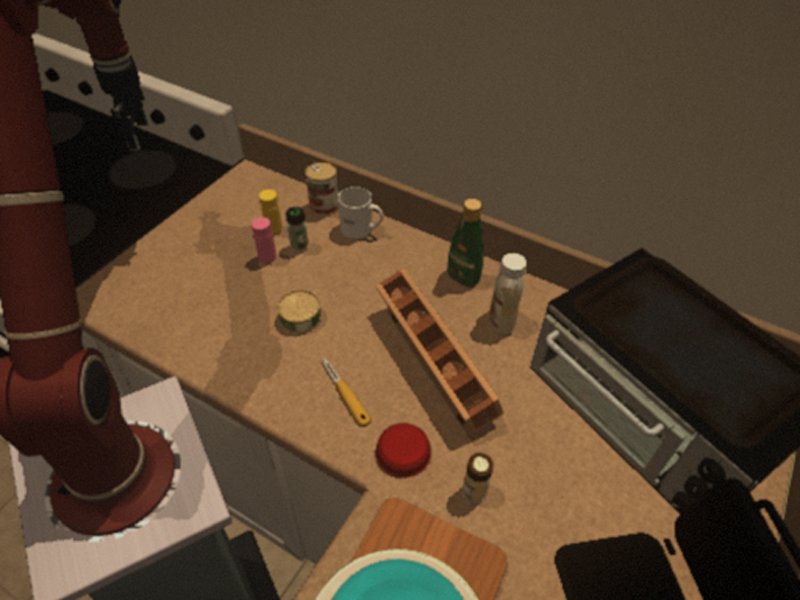

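View pics/side0b.png

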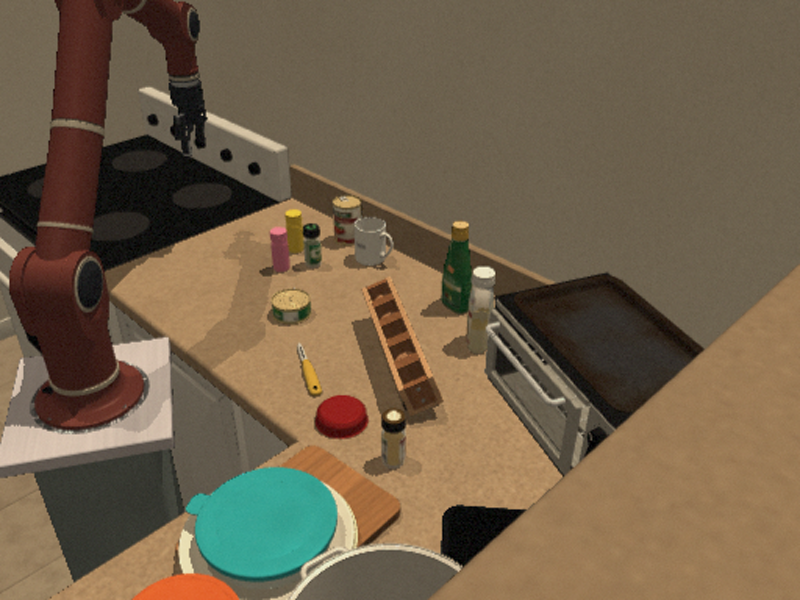

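Run:
```python
import cv2,numpy as np
a=cv2.imread("pics/scene0.png");b=cv2.imread("pics/side0.png")
R=lambda im,x,y,w,h,k:cv2.resize(im[y:y+h,x:x+w],None,fx=k,fy=k,interpolation=cv2.INTER_CUBIC)
o=np.zeros((600,800,3),np.uint8)
o[:500,:400]=R(a,235,165,80,100,5)
o[:500,400:]=R(b,220,170,80,100,5)
cv2.imwrite("pics/c1.png",o)
o=np.zeros((600,800,3),np.uint8)
o[:300,:400]=R(a,155,115,80,60,5); o[300:,:400]=R(a,265,275,80,60,5)
o[:300,400:]=R(b,165,125,80,60,5); o[300:,400:]=R(b,215,250,80,60,5)
cv2.imwrite("pics/c2.png",o)
```

```text
(no output)
```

View pics/c1.png

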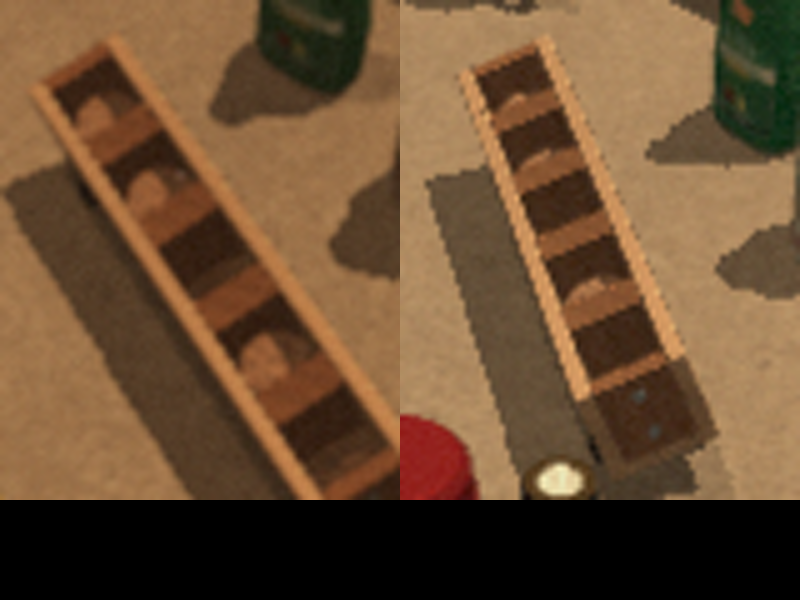

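View pics/c2.png

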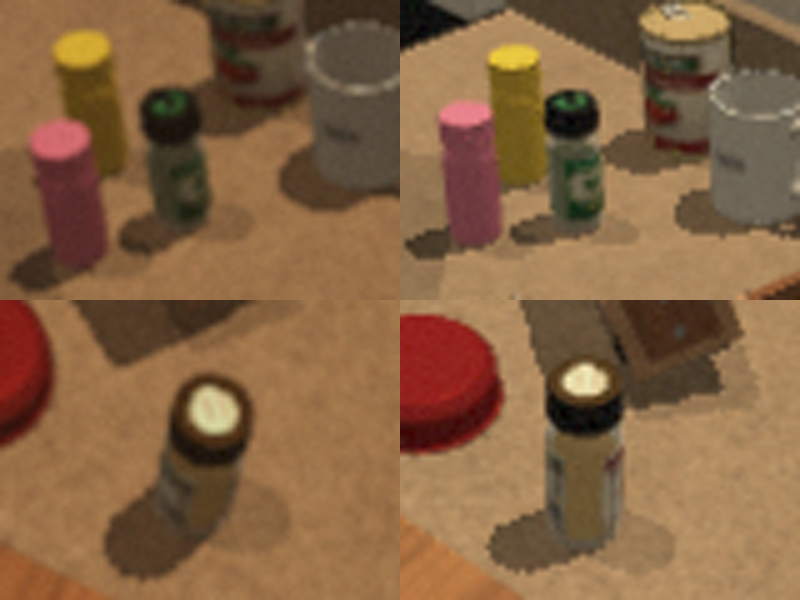

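```bash
cat > h.py <<'E'
import numpy as np
from scipy.spatial.transform import Rotation as Rn
K={}
K['scene']=(51.67443304422565,254.09160937230828,194.97489054091832,np.array([[0.87391328,0.35598275,-0.3309862,0.17771627],[-0.48591042,0.6578696,-0.57541172,-0.64896915],[0.01290912,0.66368959,0.74789671,0.98733398],[0,0,0,1]]))
K['side']=(43.28776287934507,247.4039046502367,198.33003223195368,np.array([[0.967610911,.141557825,-.209022743,.272927207],[-.252446281,.542557725,-.801187862,-1.22752179],[-7.5e-6,.828005131,.560720521,.953296764],[0,0,0,1]]))
W=(65.70646984690485,254.90379432905462,194.5679366837586,np.array([[-3.38536428e-04,9.63530138e-01,2.67599624e-01,6.71217062e-02],[9.99999933e-01,3.63498501e-04,-4.37420474e-05,6.72517520e-04],[-1.39418843e-04,2.67599592e-01,-9.63530196e-01,-1.42253409e-01],[0,0,0,1]]))
def crop(u,v,x,y,k): return np.array([(u+.5)/k-.5+x,(v+.5)/k-.5+y])
def ray(cam,p):
    f,cx,cy,T=K[cam];F=192/np.tan(np.radians(f/2))
    d=np.array([(p[0]-cx)/F,-(p[1]-cy)/F,-1]);d=T[:3,:3]@d
    return T[:3,3],d/np.linalg.norm(d)
def tmat(pos,q):
    T=np.eye(4);T[:3,:3]=Rn.from_quat(q).as_matrix();T[:3,3]=pos;return T
def wray(p,pos,q):
    F=192/np.tan(np.radians(W[0]/2));dx,dy=p[0]-W[1],p[1]-W[2];r=np.hypot(dx,dy);th=r/F
    d=np.array([np.sin(th)*dx/r,-np.sin(th)*dy/r,-np.cos(th)])
    T=tmat(pos,q)@W[3];return T[:3,3],T[:3,:3]@d
def wproj(X,pos,q):
    F=192/np.tan(np.radians(W[0]/2));T=np.linalg.inv(tmat(pos,q)@W[3]);c=T[:3,:3]@X+T[:3,3]
    d=np.array([c[0],-c[1]]);th=np.arctan2(np.hypot(*d),-c[2]);return np.array(W[1:3])+d/np.hypot(*d)*th*F
def tri(*rs):
    A=sum(np.eye(3)-np.outer(d,d) for o,d in rs);b=sum((np.eye(3)-np.outer(d,d))@o for o,d in rs)
    X=np.linalg.solve(A,b);return X.round(4),[round(float(np.linalg.norm(np.cross(X-o,d))),4) for o,d in rs]
def onz(r,z): return (r[0]+r[1]*(z-r[0][2])/r[1][2]).round(4)
E
python3 - <<'E'
from h import *
def go(n,s,sd): print(n,tri(ray('scene',s),ray('side',sd)))
go('green top',crop(168,103,155,115,5),crop(172,103,165,125,5))
go('green base',crop(184,214,155,115,5),crop(178,218,165,125,5))
go('or top',crop(212,107,265,275,5),crop(185,80,215,250,5))
go('or base',crop(190,222,265,275,5),crop(185,238,215,250,5))
go('pink top',crop(60,140,155,115,5),crop(66,115,165,125,5))
go('yel top',crop(83,50,155,115,5),crop(114,58,165,125,5))
go('rack FL',crop(35,88,235,165,5),crop(62,75,220,170,5))
go('rack FR',crop(115,38,235,165,5),crop(147,38,220,170,5))
k=1/1.5625
S=lambda a,b:crop(a,b,0,0,1.5625)
go('rack NL',S(467,420),crop(185,398,220,170,5))
go('rack NR',S(498,402),crop(283,352,220,170,5))
for n,p in dict(flat=(291,312),ram=(341,428),peelA=(300,347),peelB=(314,392),mug=(370,263),wb=(479,350)).items(): print(n,onz(ray('side',S(*p)),0))
E
```

```text
green top (array([0.5051, 0.3834, 0.0991]), [0.0002, 0.0002])
green base (array([0.5023, 0.3732, 0.0049]), [0.0006, 0.0006])
or top (array([ 0.5218, -0.3181,  0.104 ]), [0.0004, 0.0004])
or base (array([ 0.5184, -0.3265, -0.0032]), [0.0015, 0.0015])
pink top (array([0.4248, 0.3777, 0.1027]), [0.0001, 0.0001])
yel top (array([0.4734, 0.4602, 0.1032]), [0.0001, 0.0001])
rack FL (array([0.5704, 0.1153, 0.0789]), [0.0008, 0.0008])
rack FR (array([0.6277, 0.1131, 0.0995]), [0.0006, 0.0006])
rack NL (array([ 0.5575, -0.2335,  0.0816]), [0.0014, 0.0014])
rack NR (array([ 0.6104, -0.2424,  0.1102]), [0.0018, 0.0018])
flat [0.4186 0.1818 0.    ]
ram [ 0.4502 -0.2159  0.    ]
peelA [ 0.4172  0.0473 -0.    ]
peelB [ 0.4202 -0.1035  0.    ]
mug [0.6405 0.3468 0.    ]
wb [ 0.7769 -0.0573  0.    ]
```

The fixed views show cork close to the mouth in pockets 0, 1 and 3 (enlarged crop, left half, at about (95,115), (148,190) and (262,360)). Pockets 2 and 4 are dark and deep, so they are the empty ones.

The jar candidates in the 800-px scene view are:
- **Pink (263,241) and yellow (270,212):** decoys.
- **Green label, dark cap (297,229):** this is spare_2.
- **Brown label, dark cap (478,478):** this is spare_1.

The crop confirms both spares.

{"api": "step_arm", "payload": {"steps": [{"tx": 0.5, "ty": -0.45, "tz": -0.06, "az": -0.06}, {"tx": 1, "ty": -0.9, "tz": -0.12, "az": -0.13}, {"tx": 1, "ty": -0.9, "tz": -0.12, "az": -0.13}], "hand": -1}}

```text
$.steps[0]: bad value
```

{"api": "step_arm", "payload": {"steps": [{"tx": 0.33, "ty": -0.3, "tz": -0.04}, {"tx": 0.67, "ty": -0.6, "tz": -0.08}, {"tx": 1, "ty": -0.9, "tz": -0.12}, {"tx": 1, "ty": -0.9, "tz": -0.12}, {"tx": 1, "ty": -0.9, "tz": -0.12}]}}

```text
$.steps[0]: bad value
```

```bash
cat > snap.py <<'E'
import sys,cv2,json
from station import status,camera
s=status.get_state();c=camera("wrist");n=sys.argv[1]
cv2.imwrite(f"pics/{n}.png",c["img"]);json.dump([list(s["tool_pos"]),list(s["tcp_rot"])],open(f"{n}.json","w"))
print(n,s["time_s"],s["tool_pos"].round(4),s["tcp_rot"].round(4),abs(s["qd"]).max().round(3),s["qpos"].round(2))
E
python3 snap.py w_green
```

```text
w_green 0.15 [0.2581 0.5959 0.2304] [ 2.030e-01  9.792e-01 -1.000e-03 -2.000e-04] 0.005 [-1.19  0.62 -0.01  1.42  0.01  1.1  -0.04]
```

{"api": "step_arm", "payload": {"steps": [{"tx": 0.2, "ty": -0.5, "tz": 0.1, "az": 0.1}, {"tx": 0.4, "ty": -1, "tz": 0.25, "az": 0.2}, {"tx": 0.4, "ty": -1, "tz": 0.25, "az": 0.2}]}}

```text
$.steps[0]: bad value
```

{"api": "step_arm", "payload": {"steps": [{"tx": 0.15, "ty": -0.5, "az": 0.08}, {"tx": 0.25, "ty": -1, "az": 0.16}, {"tx": 0.25, "ty": -1, "az": 0.16}]}}

```text
$.steps[0]: bad value
```

{"api": "step_arm", "payload": {"steps": [{"ty": -0.5}, {"ty": -1}, {"ty": -1}, {"ty": -1}, {"ty": -1}]}}

```text
$.steps[0]: bad value
```

```bash
python3 snap.py w_r1
```

```text
w_r1 0.2 [0.2582 0.596  0.2306] [ 2.030e-01  9.792e-01 -8.000e-04 -2.000e-04] 0.007 [-1.19  0.62 -0.01  1.42  0.01  1.1  -0.04]
```

{"api": "step_arm", "payload": {"steps": [{"ty": -0.5}, {"ty": -1}, {"ty": -1}, {"ty": -1}, {"ty": -1}]}}

```text
$.steps[0]: bad value
```

```bash
python3 snap.py w_r2
python3 - <<'E'
import cv2,numpy as np
R=lambda n,k:cv2.resize(cv2.imread(f"pics/{n}.png"),None,fx=k,fy=k,interpolation=cv2.INTER_AREA)
cv2.imwrite("pics/r1b.png",R("w_r1",1.5625))
cv2.imwrite("pics/r2b.png",R("w_r2",1.5625))
E
```

```text
w_r2 0.25 [0.2582 0.5961 0.2307] [ 2.030e-01  9.792e-01 -6.000e-04 -1.000e-04] 0.006 [-1.19  0.62 -0.01  1.42  0.01  1.1  -0.04]
```

View pics/r1b.png

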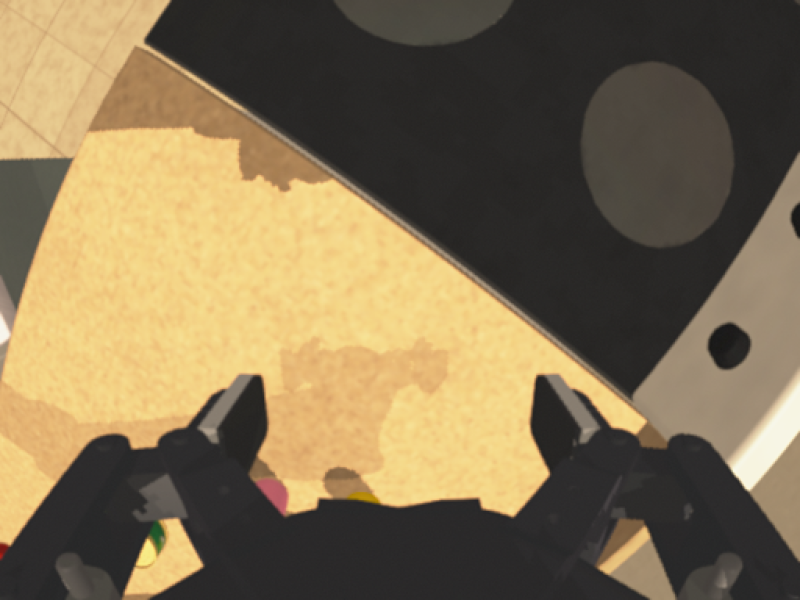

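View pics/r2b.png

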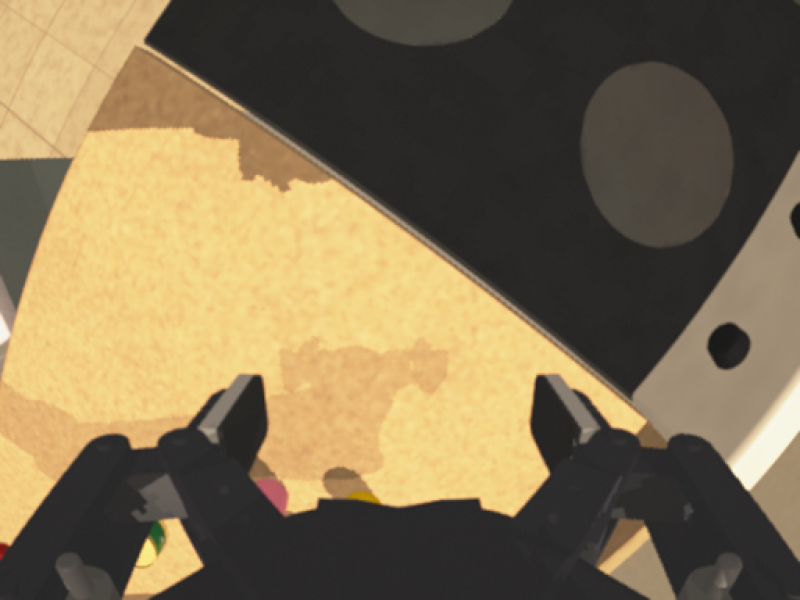

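The two wrist views only show the start place: the stove, with pink at (270,497). Rows seem to need all six numbers, so I'll retry with them.

{"api": "step_arm", "payload": {"steps": [{"tx": 0.5, "ty": -0.45, "tz": -0.06, "ax": 0, "ay": 0, "az": -0.06}, {"tx": 1, "ty": -0.9, "tz": -0.12, "ax": 0, "ay": 0, "az": -0.13}, {"tx": 1, "ty": -0.9, "tz": -0.12, "ax": 0, "ay": 0, "az": -0.13}], "hand": -1}}

```text
time_s: 0.68
tool_pos: [0.3817, 0.485, 0.2167]
tcp_rot: [0.304, 0.953, -0.001, 0.001]
contact_force: [0.7, 0.9, 0.5]
gripper_width: 0.0853
gripper_force: 0.0
```

{"api": "step_arm", "payload": {"steps": [{"tx": 0.5, "ty": -0.45, "tz": -0.06, "ax": 0, "ay": 0, "az": 0}, {"tx": 1, "ty": -0.9, "tz": -0.12, "ax": 0, "ay": 0, "az": 0}, {"tx": 1, "ty": -0.9, "tz": -0.12, "ax": 0, "ay": 0, "az": 0}, {"tx": 1, "ty": -0.9, "tz": -0.12, "ax": 0, "ay": 0, "az": 0}, {"tx": 1, "ty": -0.9, "tz": -0.12, "ax": 0, "ay": 0, "az": 0}]}}

```text
time_s: 1.3
tool_pos: [0.4973, 0.3816, 0.2025]
tcp_rot: [0.301, 0.954, 0.0, -0.001]
contact_force: [-0.2, -0.2, 0.1]
gripper_width: 0.0852
gripper_force: 0.0
```

```bash
python3 snap.py w_green
```

```text
w_green 1.3 [0.4973 0.3816 0.2025] [ 3.011e-01  9.536e-01  4.000e-04 -8.000e-04] 0.024 [-0.71  0.6   0.04  1.53 -0.03  1.    0.3 ]
```

{"api": "step_arm", "payload": {"steps": [{"tx": 0.2, "ty": -0.5, "tz": 0.1, "ax": 0, "ay": 0, "az": 0.1}, {"tx": 0.4, "ty": -1, "tz": 0.25, "ax": 0, "ay": 0, "az": 0.2}, {"tx": 0.4, "ty": -1, "tz": 0.25, "ax": 0, "ay": 0, "az": 0.2}]}}

```text
time_s: 1.72
tool_pos: [0.5492, 0.2553, 0.2342]
tcp_rot: [0.152, 0.988, -0.001, 0.002]
contact_force: [-0.6, 0.5, -0.3]
gripper_width: 0.0854
gripper_force: 0.0
```

{"api": "step_arm", "payload": {"steps": [{"tx": 0.15, "ty": -0.5, "tz": 0, "ax": 0, "ay": 0, "az": 0.08}, {"tx": 0.25, "ty": -1, "tz": 0, "ax": 0, "ay": 0, "az": 0.16}, {"tx": 0.25, "ty": -1, "tz": 0, "ax": 0, "ay": 0, "az": 0.16}]}}

```text
time_s: 2.1
tool_pos: [0.5775, 0.1342, 0.2325]
tcp_rot: [0.029, 1.0, -0.002, 0.0]
contact_force: [-1.2, 0.1, -0.8]
gripper_width: 0.0854
gripper_force: 0.0
```

{"api": "step_arm", "payload": {"steps": [{"tx": 0, "ty": -0.5, "tz": 0, "ax": 0, "ay": 0, "az": 0}, {"tx": 0, "ty": -1, "tz": 0, "ax": 0, "ay": 0, "az": 0}, {"tx": 0, "ty": -1, "tz": 0, "ax": 0, "ay": 0, "az": 0}, {"tx": 0, "ty": -1, "tz": 0, "ax": 0, "ay": 0, "az": 0}, {"tx": 0, "ty": -1, "tz": 0, "ax": 0, "ay": 0, "az": 0}]}}

```text
time_s: 2.72
tool_pos: [0.5762, 0.0242, 0.2325]
tcp_rot: [0.021, 1.0, 0.001, -0.0]
contact_force: [0.5, -0.1, 0.0]
gripper_width: 0.0857
gripper_force: 0.0
```

```bash
python3 snap.py w_r1
```

```text
w_r1 2.725 [0.5762 0.0242 0.2325] [ 0.0212  0.9998  0.001  -0.    ] 0.011 [-0.02  0.5  -0.09  1.64  0.05  1.    1.4 ]
```

{"api": "step_arm", "payload": {"steps": [{"tx": 0, "ty": -0.5, "tz": 0, "ax": 0, "ay": 0, "az": 0}, {"tx": 0, "ty": -1, "tz": 0, "ax": 0, "ay": 0, "az": 0}, {"tx": 0, "ty": -1, "tz": 0, "ax": 0, "ay": 0, "az": 0}, {"tx": 0, "ty": -1, "tz": 0, "ax": 0, "ay": 0, "az": 0}, {"tx": 0, "ty": -1, "tz": 0, "ax": 0, "ay": 0, "az": 0}]}}

```text
time_s: 3.4
tool_pos: [0.5767, -0.0966, 0.2325]
tcp_rot: [0.022, 1.0, 0.001, -0.0]
contact_force: [-0.4, 1.2, -0.4]
gripper_width: 0.0856
gripper_force: 0.0
```

```bash
python3 snap.py w_r2
python3 - <<'E'
import cv2,numpy as np
R=lambda n,k:cv2.resize(cv2.imread(f"pics/{n}.png"),None,fx=k,fy=k,interpolation=cv2.INTER_CUBIC)
o=np.vstack([R("w_r1",1.5625)[:300],R("w_r2",1.5625)[:300]])
cv2.imwrite("pics/r12.png",o)
E
```

```text
w_r2 3.4 [ 0.5767 -0.0966  0.2325] [ 2.150e-02  9.998e-01  8.000e-04 -0.000e+00] 0.008 [ 0.18  0.51 -0.08  1.62  0.05  1.01  1.61]
```

View pics/r12.png

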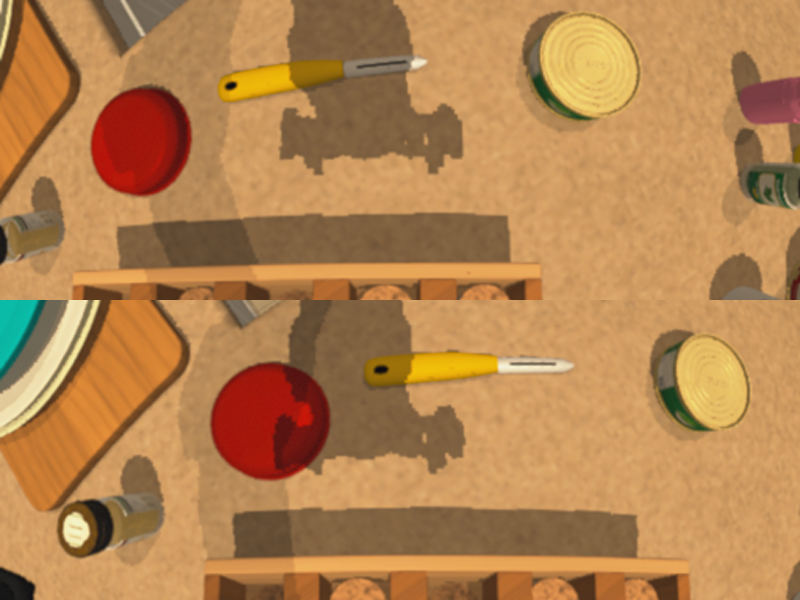

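The strips show the rack's front rim at rows 270 and 565 and the brown-label jar at (100,525). Next I'll enlarge the rack in both views.

Run:
```python
import cv2,numpy as np
R=lambda n,x,y,w,h,k:cv2.resize(cv2.imread(f"pics/{n}.png")[y:y+h,x:x+w],None,fx=k,fy=k,interpolation=cv2.INTER_CUBIC)
o=np.vstack([R("w_r1",46,160,310,114,2.58),R("w_r2",130,160,310,114,2.58)])
cv2.imwrite("pics/r12b.png",o);print(o.shape)
```

```text
(588, 800, 3)
```

View pics/r12b.png

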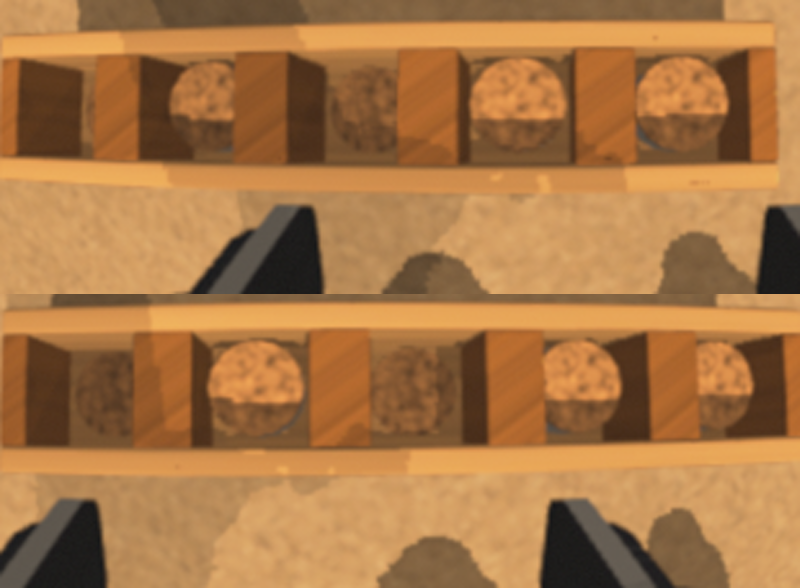

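```bash
cat > fit.py <<'E'
from h import *
import json
from scipy.optimize import least_squares
ys=[-163,-117,-93,-47,-23,23,47,93,117,163]
r1=[(18,58,15,158),(97,55,95,160),(140,55,138,161),(236,52,234,163),(291,52,289,163),(399,48,399,163),(459,48,460,163),(575,48,576,162),(635,48,635,160),(750,48,750,160)]
r2=[(25,336,25,446),(133,333,134,446),(190,332,191,446),(309,331,310,446),(369,331,371,446),(486,331,488,444),(544,331,546,443),(647,331,649,439),(696,331,697,438),(783,334,785,437)]
obs=[]
for n,rr,x0,v0 in(("w_r1",r1,46,0),("w_r2",r2,130,294)):
    P=json.load(open(n+".json"))
    for y,(a,b,c,d) in zip(ys,rr):
        for s,(u,v) in((-.023,(a,b)),(.023,(c,d))):
            obs.append((P,y/1000,s,crop(u,v-v0,x0,160,2.58)))
def model(p,y,s): return p[:3]+Rn.from_euler('z',p[3]).apply([.9397*s,y,.342*s])
def res(p): return np.concatenate([wproj(model(p,y,s),*P)-q for P,y,s,q in obs])
f=least_squares(res,[.59,-.06,.09,-.04],loss='soft_l1')
if __name__=="__main__":
    print(f.x.round(4),np.sqrt((f.fun**2).mean()))
    print(f.fun.reshape(-1,4).round(1))
    for z in (.0904,):
        g=least_squares(lambda p:res([p[0],p[1],z,p[2]]),f.x[[0,1,3]]);print(z,g.x.round(4),np.sqrt((g.fun**2).mean()))
    S=lambda a,b:crop(a,b,0,0,1.5625)
    P=json.load(open("w_r2.json"));print('or',onz(wray(S(84,228),*P),.105))
E
python3 fit.py
python3 - <<'E'
import cv2,numpy as np
a=cv2.imread("pics/w_green.png")
hsv=cv2.cvtColor(a,cv2.COLOR_BGR2HSV)
print(a[:,:,2].shape)
cv2.imwrite("pics/g2.png",cv2.resize(a,(800,600),interpolation=cv2.INTER_CUBIC))
E
```

```text
[ 0.5923 -0.0547  0.0879 -0.0354] 0.5381409380371515
[[ 1.  -0.   0.9 -0.5]
 [ 0.   0.2 -0.3 -0.2]
 [ 0.6 -0.3  0.4 -0.1]
 [-0.2 -0.1 -0.1 -0. ]
 [-0.8 -0.5 -0.6  0.3]
 [-0.3  0.3 -0.5  0.7]
 [-0.4  0.  -0.8  0.8]
 [-0.1 -0.4 -0.1  0.9]
 [ 0.1 -0.5  0.8  1.4]
 [-1.  -0.5  0.1  0.5]
 [ 1.2 -0.5  0.3  0.2]
 [ 0.4 -0.3 -0.5  0.6]
 [ 1.  -0.4  0.4  0.7]
 [-0.1 -0.5 -0.2  0.5]
 [ 0.4 -0.7  0.2  0.3]
 [-0.4 -0.8 -0.1  0.4]
 [-0.5 -0.7 -0.   0.3]
 [-0.5 -0.4  0.4  0.7]
 [-0.3 -0.1  1.1  0.4]
 [-0.6 -0.6  0.5 -0.5]]
0.0904 [ 0.5917 -0.0546 -0.0351] 0.7750048856137368
or [ 0.5208 -0.309   0.105 ]
(384, 512)
```

View pics/g2.png

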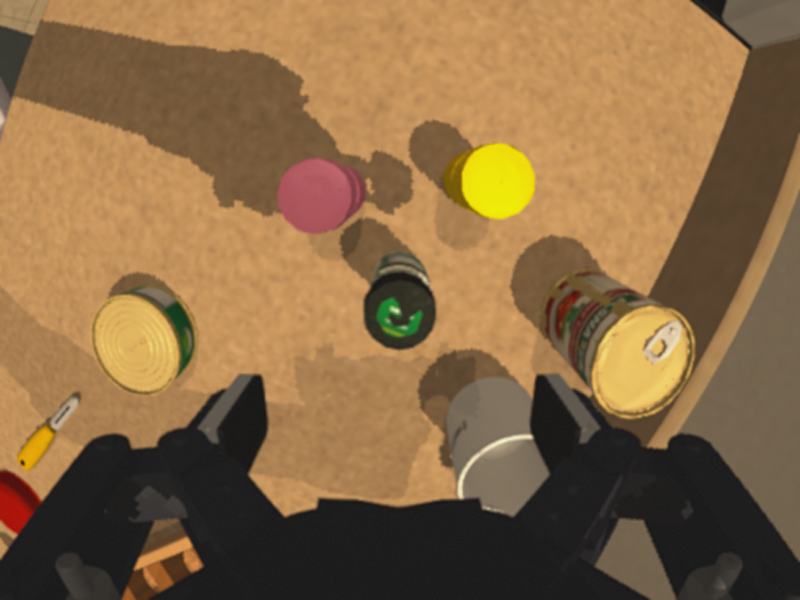

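View: the green-label jar's cap is at (400,313), with pink at (320,195) and yellow at (497,180), so spare_2 is confirmed. The dim cork pads confirm pockets 2 and 4 are empty. I'll take spare_1 first.

{"api": "step_arm", "payload": {"steps": [{"tx": -0.12, "ty": -0.5, "tz": -0.05, "ax": 0, "ay": 0, "az": 0}, {"tx": -0.24, "ty": -0.9, "tz": -0.15, "ax": 0, "ay": 0, "az": 0}, {"tx": -0.24, "ty": -0.9, "tz": -0.15, "ax": 0, "ay": 0, "az": 0}]}}

```text
time_s: 3.82
tool_pos: [0.5449, -0.2125, 0.2135]
tcp_rot: [0.028, 1.0, -0.002, -0.002]
contact_force: [0.1, 0.4, 0.2]
gripper_width: 0.0851
gripper_force: 0.0
```

{"api": "step_arm", "payload": {"steps": [{"tx": -0.12, "ty": -0.5, "tz": -0.1, "ax": 0, "ay": 0, "az": 0}, {"tx": -0.24, "ty": -0.9, "tz": -0.2, "ax": 0, "ay": 0, "az": 0}, {"tx": -0.24, "ty": -0.9, "tz": -0.2, "ax": 0, "ay": 0, "az": 0}, {"tx": -0.24, "ty": -0.9, "tz": -0.2, "ax": 0, "ay": 0, "az": 0}, {"tx": -0.24, "ty": -0.9, "tz": -0.2, "ax": 0, "ay": 0, "az": 0}]}}

```text
time_s: 4.45
tool_pos: [0.5205, -0.3127, 0.191]
tcp_rot: [0.021, 1.0, 0.001, 0.001]
contact_force: [-0.2, -0.6, 0.4]
gripper_width: 0.0855
gripper_force: 0.0
```

```bash
python3 snap.py w_or
cat > cap.py <<'E'
# dark cap ellipse nearest the expected top, by image code
import sys,json,cv2
from h import *
n,ex,ey=sys.argv[1],float(sys.argv[2]),float(sys.argv[3])
P=json.load(open(n+".json"));im=cv2.imread(f"pics/{n}.png")
p=wproj(np.array([ex,ey,.105]),*P);print("expected px",p)
for thr in (50,65,80):
    m=(im.max(2)<thr).astype(np.uint8);k,l,st,ce=cv2.connectedComponentsWithStats(m)
    for i in range(1,k):
        if st[i,4]>200 and np.hypot(*(ce[i]-p))<35: print(thr,st[i],ce[i],onz(wray(ce[i],*P),.105))
x,y=int(p[0]),int(p[1]);c=im[max(y-60,0):y+60,max(x-80,0):x+80];cv2.imwrite(f"pics/{n}_c.png",cv2.resize(c,None,fx=5,fy=5,interpolation=cv2.INTER_CUBIC));print("crop origin",max(x-80,0),max(y-60,0))
E
python3 cap.py w_or .5215 -.313; python3 cap.py w_green .505 .383
python3 -c "
from h import *;import json
print(onz(wray(crop(400,313,0,0,1.5625),*json.load(open('w_green.json'))),.105))"
```

```text
w_or 4.45 [ 0.5205 -0.3127  0.191 ] [2.140e-02 9.998e-01 7.000e-04 7.000e-04] 0.01 [ 0.55  0.59 -0.07  1.61  0.04  0.95  1.99]
expected px [253.53004892 200.18823192]
80 [228 171  43  20 223] [248.53363229 176.86547085] [ 0.5023 -0.3161  0.105 ]
crop origin 173 140
expected px [260.62075261 201.67540088]
50 [234 174  43  49 601] [249.06821963 192.21963394] [0.4927 0.3798 0.105 ]
65 [ 234  174   44   49 1262] [255.76386688 195.79080824] [0.4984 0.3826 0.105 ]
80 [ 233  174   45   49 1362] [255.73274596 196.24743025] [0.4987 0.3824 0.105 ]
crop origin 180 141
[0.5016 0.3805 0.105 ]
```

View pics/w_or_c.png

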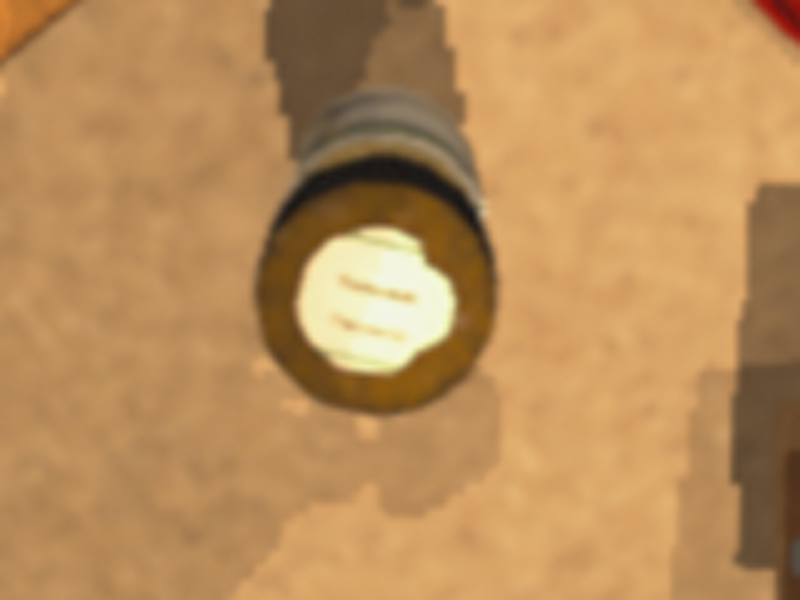

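The cap's top disc is centred at crop (377,296), about 116 px in radius. That is image pixel (248.0,198.8).

```bash
cat > goal.py <<'E'
from h import *
from fit import f
yaw=f.x[3];Rz=Rn.from_euler('z',yaw);a=Rz.apply([-.342,0,.9397])
yv=Rz.apply([0,1,0]);zt=-a;xt=np.cross(yv,zt)
RT=Rn.from_matrix(np.c_[xt,yv,zt])
M=np.array([f.x[0],f.x[1],f.x[2]+.001])
def mouth(k): return M+yv*.07*(2-k)
E
python3 - <<'E'
from goal import *;import json
P=json.load(open('w_or.json'));print(onz(wray((248.,198.8),*P),.105), onz(wray((248.,198.8),*P),.102))
print('a',a.round(4),'mouth4',mouth(4).round(4),'mouth2',mouth(2).round(4))
rv=(RT*Rn.from_quat(P[1]).inv()).as_rotvec();print('turn',np.degrees(rv),rv/(np.pi/2))
E
```

```text
[ 0.5201 -0.3174  0.105 ] [ 0.521  -0.3175  0.102 ]
a [-0.3418  0.0121  0.9397] mouth4 [ 0.5874 -0.1946  0.0889] mouth2 [ 0.5923 -0.0547  0.0889]
turn [ -0.85468111 -19.90101321   0.41091961] [-0.00949646 -0.22112237  0.00456577]
```

{"api": "step_arm", "payload": {"steps": [{"tx": 0, "ty": -0.04, "tz": -0.3, "ax": 0, "ay": 0, "az": 0}, {"tx": 0, "ty": -0.04, "tz": -0.6, "ax": 0, "ay": 0, "az": 0}, {"tx": 0, "ty": -0.04, "tz": -0.8, "ax": 0, "ay": 0, "az": 0}, {"tx": 0, "ty": -0.04, "tz": -0.95, "ax": 0, "ay": 0, "az": 0}, {"tx": 0, "ty": -0.04, "tz": -1, "ax": 0, "ay": 0, "az": 0}, {"tx": 0, "ty": -0.04, "tz": -1, "ax": 0, "ay": 0, "az": 0}]}}

```text
time_s: 5.25
tool_pos: [0.5192, -0.3203, 0.0708]
tcp_rot: [0.023, 1.0, -0.0, 0.0]
contact_force: [-0.2, 0.1, 0.9]
gripper_width: 0.0852
gripper_force: 0.0
```

{"api": "step_arm", "payload": {"steps": [{"tx": 0, "ty": 0, "tz": -0.05, "ax": 0, "ay": 0, "az": 0}, {"tx": 0, "ty": 0, "tz": -0.05, "ax": 0, "ay": 0, "az": 0}, {"tx": 0, "ty": 0, "tz": -0.05, "ax": 0, "ay": 0, "az": 0}, {"tx": 0, "ty": 0, "tz": -0.05, "ax": 0, "ay": 0, "az": 0}, {"tx": 0, "ty": 0, "tz": -0.05, "ax": 0, "ay": 0, "az": 0}, {"tx": 0, "ty": 0, "tz": -0.05, "ax": 0, "ay": 0, "az": 0}, {"tx": 0, "ty": 0, "tz": -0.05, "ax": 0, "ay": 0, "az": 0}, {"tx": 0, "ty": 0, "tz": -0.05, "ax": 0, "ay": 0, "az": 0}], "hand": 1, "squeeze": 40}}

```text
time_s: 6.25
tool_pos: [0.5191, -0.3202, 0.0649]
tcp_rot: [0.024, 1.0, -0.0, 0.0]
contact_force: [-1.1, 1.8, 5.4]
gripper_width: 0.0401
gripper_force: 40.2
```

{"api": "step_arm", "payload": {"steps": [{"tx": 0, "ty": 0, "tz": 0.2, "ax": 0, "ay": 0, "az": 0}, {"tx": 0, "ty": 0, "tz": 0.6, "ax": 0, "ay": 0, "az": 0}, {"tx": 0, "ty": 0, "tz": 1, "ax": 0, "ay": 0, "az": 0}, {"tx": 0, "ty": 0, "tz": 1, "ax": 0, "ay": 0, "az": 0}]}}

```text
time_s: 6.75
tool_pos: [0.5209, -0.3224, 0.1882]
tcp_rot: [0.024, 1.0, -0.003, 0.004]
contact_force: [0.0, -0.4, -1.3]
gripper_width: 0.04
gripper_force: 40.5
```

{"api": "step_arm", "payload": {"steps": [{"tx": 0.1, "ty": 0.2, "tz": 0.08, "ax": 0, "ay": -0.05, "az": 0}, {"tx": 0.15, "ty": 0.5, "tz": 0.08, "ax": -0.005, "ay": -0.12, "az": 0}, {"tx": 0.2, "ty": 0.8, "tz": 0.08, "ax": -0.01, "ay": -0.2, "az": 0}, {"tx": 0.25, "ty": 1, "tz": 0.08, "ax": -0.01, "ay": -0.22, "az": 0.005}, {"tx": 0.25, "ty": 1, "tz": 0.08, "ax": -0.01, "ay": -0.22, "az": 0.005}, {"tx": 0.25, "ty": 1, "tz": 0.08, "ax": -0.01, "ay": -0.22, "az": 0.005}, {"tx": 0.25, "ty": 1, "tz": 0.08, "ax": -0.01, "ay": -0.22, "az": 0.005}]}}

```text
time_s: 7.62
tool_pos: [0.5487, -0.2021, 0.1936]
tcp_rot: [0.021, 0.985, -0.004, 0.172]
contact_force: [-0.6, 0.1, -1.5]
gripper_width: 0.0399
gripper_force: 40.5
```

```bash
cat > rel.py <<'E'
import sys
from goal import *
from station import status
k=int(sys.argv[1]);ox=float(sys.argv[2])/1000;s=status.get_state()
p,q=s["tool_pos"],s["tcp_rot"]
d=p-mouth(k);print(s["time_s"],"along a %.1f  x-err %.1f  y-err %.1f mm"%(1e3*d@a,1e3*(d@xt-ox),1e3*d@yv),"w",s["gripper_width"])
rv=(RT*Rn.from_quat(q).inv()).as_rotvec();print("turn units",(rv/(np.pi/2)).round(4),"F",s["contact_force"].round(1))
for h in map(float,sys.argv[3:]):
    print(h,"shift units",((mouth(k)+a*h/1e3+xt*ox-p)/.12).round(3))
E
python3 rel.py 4 1 80 40 5
```

```text
7.625 along a 111.6  x-err -0.7  y-err -8.9 mm w 0.03987857079008019
turn units [ 0.0008 -0.0025  0.0042] F [-0.6  0.1 -1.5]
80.0 shift units [ 0.087  0.071 -0.249]
40.0 shift units [ 0.201  0.067 -0.562]
5.0 shift units [ 0.301  0.063 -0.836]
```

{"api": "step_arm", "payload": {"steps": [{"tx": 0.04, "ty": 0.071, "tz": -0.1, "ax": 0, "ay": -0.0025, "az": 0.004}, {"tx": 0.087, "ty": 0.071, "tz": -0.249, "ax": 0, "ay": -0.0025, "az": 0.004}, {"tx": 0.087, "ty": 0.071, "tz": -0.249, "ax": 0, "ay": -0.0025, "az": 0.004}, {"tx": 0.087, "ty": 0.071, "tz": -0.249, "ax": 0, "ay": -0.0025, "az": 0.004}]}}

```text
time_s: 8.12
tool_pos: [0.5593, -0.1919, 0.1641]
tcp_rot: [0.016, 0.985, -0.003, 0.174]
contact_force: [0.5, 0.1, -1.0]
gripper_width: 0.04
gripper_force: 40.5
```

```bash
python3 rel.py 4 1 50 30 5
```

```text
8.125 along a 80.3  x-err -0.3  y-err 1.7 mm w 0.03997686980147864
turn units [ 0.0004  0.0005 -0.0013] F [ 0.5  0.1 -1. ]
50.0 shift units [ 0.084 -0.018 -0.238]
30.0 shift units [ 0.141 -0.02  -0.395]
5.0 shift units [ 0.212 -0.022 -0.591]
```

{"api": "step_arm", "payload": {"steps": [{"tx": 0.0, "ty": -0.014, "tz": 0, "ax": 0, "ay": 0, "az": 0}, {"tx": 0.03, "ty": -0.016, "tz": -0.08, "ax": 0, "ay": 0, "az": 0}, {"tx": 0.056, "ty": -0.016, "tz": -0.16, "ax": 0, "ay": 0, "az": 0}, {"tx": 0.084, "ty": -0.017, "tz": -0.238, "ax": 0, "ay": 0, "az": 0}, {"tx": 0.084, "ty": -0.017, "tz": -0.238, "ax": 0, "ay": 0, "az": 0}]}}

```text
time_s: 8.75
tool_pos: [0.569, -0.1939, 0.1344]
tcp_rot: [0.016, 0.985, -0.003, 0.173]
contact_force: [0.5, 0.4, -2.0]
gripper_width: 0.0395
gripper_force: 40.4
```

```bash
python3 rel.py 4 1 30 15 5 2
```

```text
8.75 along a 49.0  x-err 0.7  y-err 0.1 mm w 0.03946278468978267
turn units [ 0.     -0.0006 -0.0012] F [ 0.5  0.4 -2. ]
30.0 shift units [ 0.06  -0.003 -0.147]
15.0 shift units [ 0.103 -0.004 -0.264]
5.0 shift units [ 0.131 -0.005 -0.343]
2.0 shift units [ 0.14  -0.006 -0.366]
```

Bottom 16 mm inside with no contact force, so I'll continue.

{"api": "step_arm", "payload": {"steps": [{"tx": 0.03, "ty": -0.003, "tz": -0.074, "ax": 0, "ay": 0, "az": 0}, {"tx": 0.06, "ty": -0.003, "tz": -0.147, "ax": 0, "ay": 0, "az": 0}, {"tx": 0.082, "ty": -0.004, "tz": -0.206, "ax": 0, "ay": 0, "az": 0}, {"tx": 0.103, "ty": -0.004, "tz": -0.264, "ax": 0, "ay": 0, "az": 0}, {"tx": 0.103, "ty": -0.004, "tz": -0.264, "ax": 0, "ay": 0, "az": 0}]}}

```text
time_s: 9.38
tool_pos: [0.5815, -0.1943, 0.1033]
tcp_rot: [0.016, 0.985, -0.003, 0.174]
contact_force: [-0.2, 0.3, -1.4]
gripper_width: 0.0403
gripper_force: 40.4
```

```bash
python3 rel.py 4 1 10 5 2
```

```text
9.375 along a 15.5  x-err -0.4  y-err 0.1 mm w 0.04030786631295992
turn units [ 0.0002 -0.0001 -0.0013] F [-0.2  0.3 -1.4]
10.0 shift units [ 0.013 -0.001 -0.044]
5.0 shift units [ 0.027 -0.002 -0.083]
2.0 shift units [ 0.035 -0.002 -0.107]
```

{"api": "step_arm", "payload": {"steps": [{"tx": 0.015, "ty": 0, "tz": -0.044, "ax": 0, "ay": 0, "az": 0}, {"tx": 0.027, "ty": -0.001, "tz": -0.075, "ax": 0, "ay": 0, "az": 0}, {"tx": 0.029, "ty": -0.001, "tz": -0.083, "ax": 0, "ay": 0, "az": 0}, {"tx": 0.029, "ty": -0.001, "tz": -0.083, "ax": 0, "ay": 0, "az": 0}]}}

```text
time_s: 9.88
tool_pos: [0.5851, -0.1941, 0.0951]
tcp_rot: [0.016, 0.985, -0.003, 0.174]
contact_force: [-3.6, 1.2, 6.3]
gripper_width: 0.04
gripper_force: 39.2
```

```bash
python3 rel.py 4 1 3 1
```

```text
9.875 along a 6.6  x-err -0.9  y-err 0.4 mm w 0.039990045441769734
turn units [ 0.0004  0.0009 -0.0016] F [-3.6  1.2  6.3]
3.0 shift units [ 0.003 -0.003 -0.031]
1.0 shift units [ 0.009 -0.004 -0.046]
```

{"api": "step_arm", "payload": {"steps": [{"tx": 0.006, "ty": 0, "tz": -0.015, "ax": 0, "ay": 0, "az": 0}, {"tx": 0.009, "ty": 0, "tz": -0.025, "ax": 0, "ay": 0, "az": 0}, {"tx": 0.009, "ty": 0, "tz": -0.025, "ax": 0, "ay": 0, "az": 0}]}}

```text
time_s: 10.25
tool_pos: [0.5854, -0.1937, 0.0948]
tcp_rot: [0.016, 0.985, -0.003, 0.175]
contact_force: [-14.5, 3.7, 26.8]
gripper_width: 0.0399
gripper_force: 39.8
```

```bash
python3 rel.py 4 1 100
```

```text
10.25 along a 6.2  x-err -1.0  y-err 0.8 mm w 0.03989163751344956
turn units [ 0.0006  0.0013 -0.002 ] F [-14.5   3.7  26.8]
100.0 shift units [-0.276  0.003  0.732]
```

{"api": "step_arm", "payload": {"steps": [{"tx": -0.006, "ty": 0, "tz": 0.015, "ax": 0, "ay": 0, "az": 0}, {"tx": -0.006, "ty": 0, "tz": 0.015, "ax": 0, "ay": 0, "az": 0}, {"tx": -0.006, "ty": 0, "tz": 0.015, "ax": 0, "ay": 0, "az": 0}, {"tx": -0.006, "ty": 0, "tz": 0.015, "ax": 0, "ay": 0, "az": 0}, {"tx": -0.006, "ty": 0, "tz": 0.015, "ax": 0, "ay": 0, "az": 0}], "hand": -0.5}}

```text
time_s: 10.88
tool_pos: [0.5854, -0.1945, 0.0925]
tcp_rot: [0.016, 0.985, -0.003, 0.174]
contact_force: [-1.2, 1.2, 0.4]
gripper_width: 0.0639
gripper_force: 0.0
```

{"api": "step_arm", "payload": {"steps": [{"tx": -0.05, "ty": 0.002, "tz": 0.13, "ax": 0, "ay": 0, "az": 0}, {"tx": -0.14, "ty": 0.003, "tz": 0.38, "ax": 0, "ay": 0, "az": 0}, {"tx": -0.276, "ty": 0.003, "tz": 0.732, "ax": 0, "ay": 0, "az": 0}, {"tx": -0.33, "ty": 0.003, "tz": 0.9, "ax": 0, "ay": 0, "az": 0}, {"tx": -0.33, "ty": 0.003, "tz": 0.9, "ax": 0, "ay": 0, "az": 0}]}}

```text
time_s: 11.5
tool_pos: [0.5463, -0.1947, 0.2036]
tcp_rot: [0.017, 0.984, -0.004, 0.176]
contact_force: [0.5, 0.2, -0.8]
gripper_width: 0.0643
gripper_force: 0.0
```

```bash
python3 snap.py w_a4
python3 - <<'E'
# where is the cap? pale label disc on spare_1 cap -> height along the axis, expected 45 above mouth
from goal import *;import json,cv2
P=json.load(open('w_a4.json'));im=cv2.imread('pics/w_a4.png')
top=mouth(4)+.045*a;p=wproj(top,*P);print('exp',p)
m=(im.min(2)>150).astype(np.uint8);k,l,st,ce=cv2.connectedComponentsWithStats(m)
for i in range(1,k):
    if st[i,4]>60 and np.hypot(*(ce[i]-p))<50:print(st[i],ce[i])
E
```

```text
w_a4 11.5 [ 0.5463 -0.1947  0.2036] [ 0.0165  0.9842 -0.0043  0.1763] 0.053 [ 0.49  0.42 -0.18  1.96 -0.07  0.43  1.94]
exp [256.31133257 201.05606227]
[244 181  29  27 417] [258.117506   193.17745803]
```

Spare_1 stopped hard against the floor. The cap image agrees to a few mm, which fits the jar resting on the front wall. Next is spare_2.

{"api": "step_arm", "payload": {"steps": [{"tx": -0.1, "ty": 0.4, "tz": 0.1, "ax": 0.01, "ay": 0.1, "az": 0}, {"tx": -0.1, "ty": 0.9, "tz": 0.1, "ax": 0.01, "ay": 0.21, "az": 0}, {"tx": -0.1, "ty": 1, "tz": 0.1, "ax": 0.01, "ay": 0.223, "az": 0}]}}

```text
time_s: 11.92
tool_pos: [0.5363, -0.0662, 0.2118]
tcp_rot: [0.011, 1.0, 0.004, -0.001]
contact_force: [-0.3, -0.8, -0.2]
gripper_width: 0.064
gripper_force: 0.0
```

{"api": "step_arm", "payload": {"steps": [{"tx": -0.05, "ty": 0.5, "tz": 0, "ax": 0, "ay": 0, "az": 0}, {"tx": -0.05, "ty": 1, "tz": 0, "ax": 0, "ay": 0, "az": 0}]}}

```text
time_s: 12.18
tool_pos: [0.5271, 0.0463, 0.2113]
tcp_rot: [0.018, 1.0, 0.001, -0.001]
contact_force: [1.5, -0.0, 0.7]
gripper_width: 0.064
gripper_force: 0.0
```

{"api": "step_arm", "payload": {"steps": [{"tx": -0.05, "ty": 0.5, "tz": 0, "ax": 0, "ay": 0, "az": -0.1}, {"tx": -0.05, "ty": 1, "tz": 0, "ax": 0, "ay": 0, "az": -0.18}]}}

```text
time_s: 12.42
tool_pos: [0.521, 0.1667, 0.2114]
tcp_rot: [0.16, 0.987, 0.001, -0.001]
contact_force: [0.8, 0.4, 0.5]
gripper_width: 0.0641
gripper_force: 0.0
```

{"api": "step_arm", "payload": {"steps": [{"tx": -0.05, "ty": 0.5, "tz": 0, "ax": 0, "ay": 0, "az": -0.1}, {"tx": -0.05, "ty": 1, "tz": 0, "ax": 0, "ay": 0, "az": -0.18}]}}

```text
time_s: 12.68
tool_pos: [0.5151, 0.2868, 0.2113]
tcp_rot: [0.297, 0.955, 0.001, -0.0]
contact_force: [1.0, -0.4, -0.1]
gripper_width: 0.064
gripper_force: 0.0
```

{"api": "step_arm", "payload": {"steps": [{"tx": -0.05, "ty": 0.4, "tz": -0.1, "ax": 0, "ay": 0, "az": 0}, {"tx": -0.05, "ty": 0.8, "tz": -0.1, "ax": 0, "ay": 0, "az": 0}, {"tx": -0.05, "ty": 0.8, "tz": -0.1, "ax": 0, "ay": 0, "az": 0}, {"tx": -0.05, "ty": 0.8, "tz": -0.1, "ax": 0, "ay": 0, "az": 0}, {"tx": -0.05, "ty": 0.8, "tz": -0.1, "ax": 0, "ay": 0, "az": 0}]}}

```text
time_s: 13.3
tool_pos: [0.5108, 0.3794, 0.2004]
tcp_rot: [0.297, 0.955, 0.001, 0.0]
contact_force: [0.0, -1.1, -0.7]
gripper_width: 0.0641
gripper_force: 0.0
```

```bash
python3 snap.py w_g2; python3 cap.py w_g2 .5016 .3805
python3 - <<'E'
from h import *;from station import status
s=status.get_state();T=Rn.from_quat([.3011,.9536,0,0]);print(((T*Rn.from_quat(s['tcp_rot']).inv()).as_rotvec()/(np.pi/2)).round(4),((np.array([.502,.381,.065])-s['tool_pos'])/.12).round(3))
E
```

```text
w_g2 13.3 [0.5108 0.3794 0.2004] [2.968e-01 9.549e-01 9.000e-04 4.000e-04] 0.008 [-0.72  0.62  0.07  1.51 -0.05  1.01  0.34]
expected px [248.68068666 186.27866283]
50 [227 161  44  46 478] [246.83682008 173.0460251 ] [0.4916 0.3856 0.105 ]
65 [ 226  161   46   49 1264] [248.97705696 182.75237342] [0.4993 0.3824 0.105 ]
80 [ 226  161   46   49 1364] [248.87096774 183.14076246] [0.4995 0.3821 0.105 ]
crop origin 168 126
[-0.0013  0.0009 -0.0059] [-0.073  0.011 -1.131]
```

{"api": "step_arm", "payload": {"steps": [{"tx": -0.073, "ty": 0.01, "tz": -0.1, "ax": 0, "ay": 0, "az": -0.006}, {"tx": -0.073, "ty": 0.01, "tz": -0.4, "ax": 0, "ay": 0, "az": -0.006}, {"tx": -0.073, "ty": 0.01, "tz": -0.7, "ax": 0, "ay": 0, "az": -0.006}, {"tx": -0.073, "ty": 0.01, "tz": -0.9, "ax": 0, "ay": 0, "az": -0.006}, {"tx": -0.073, "ty": 0.01, "tz": -1, "ax": 0, "ay": 0, "az": -0.006}, {"tx": -0.073, "ty": 0.01, "tz": -1, "ax": 0, "ay": 0, "az": -0.006}, {"tx": -0.073, "ty": 0.01, "tz": -1, "ax": 0, "ay": 0, "az": -0.006}]}}

```text
time_s: 14.22
tool_pos: [0.5017, 0.3836, 0.0819]
tcp_rot: [0.3, 0.954, 0.003, 0.001]
contact_force: [-0.0, 0.2, -0.0]
gripper_width: 0.0642
gripper_force: 0.0
```

Run:
```python
from h import *;from station import status
s=status.get_state();T=Rn.from_quat([.3011,.9536,0,0]);print(s['tool_pos'],s['contact_force'],((T*Rn.from_quat(s['tcp_rot']).inv()).as_rotvec()/(np.pi/2)).round(4),((np.array([.502,.3805,.065])-s['tool_pos'])/.12).round(3))
```

```text
[0.5017357  0.38355108 0.08194768] [-0.03612743  0.21269579 -0.04621829] [-0.003   0.002  -0.0017] [ 0.002 -0.025 -0.141]
```

{"api": "step_arm", "payload": {"steps": [{"tx": 0, "ty": -0.02, "tz": -0.07, "ax": 0, "ay": 0, "az": 0}, {"tx": 0, "ty": -0.02, "tz": -0.14, "ax": 0, "ay": 0, "az": 0}, {"tx": 0, "ty": -0.02, "tz": -0.14, "ax": 0, "ay": 0, "az": 0}, {"tx": 0, "ty": -0.02, "tz": -0.14, "ax": 0, "ay": 0, "az": 0}]}}

```text
time_s: 14.72
tool_pos: [0.5012, 0.3807, 0.064]
tcp_rot: [0.3, 0.954, 0.002, 0.0]
contact_force: [0.2, -0.3, -0.7]
gripper_width: 0.0639
gripper_force: 0.0
```

{"api": "step_arm", "payload": {"steps": [{"tx": 0, "ty": 0, "tz": 0, "ax": 0, "ay": 0, "az": 0}, {"tx": 0, "ty": 0, "tz": 0, "ax": 0, "ay": 0, "az": 0}, {"tx": 0, "ty": 0, "tz": 0, "ax": 0, "ay": 0, "az": 0}, {"tx": 0, "ty": 0, "tz": 0, "ax": 0, "ay": 0, "az": 0}, {"tx": 0, "ty": 0, "tz": 0, "ax": 0, "ay": 0, "az": 0}, {"tx": 0, "ty": 0, "tz": 0, "ax": 0, "ay": 0, "az": 0}], "hand": 1, "squeeze": 40}}

```text
time_s: 15.48
tool_pos: [0.5012, 0.3807, 0.0643]
tcp_rot: [0.3, 0.954, 0.002, 0.0]
contact_force: [-1.3, -1.8, 4.0]
gripper_width: 0.0398
gripper_force: 40.1
```

```bash
python3 -c "
from station import status
s=status.get_state();print(s['tool_pos'],s['tcp_rot'],s['gripper_width'])"
```

```text
[0.50120396 0.38065598 0.06433457] [2.99763292e-01 9.54011857e-01 1.81644900e-03 2.13477684e-04] 0.03982255914962499
```

{"api": "step_arm", "payload": {"steps": [{"tx": 0, "ty": 0, "tz": 0.2, "ax": 0, "ay": 0, "az": 0}, {"tx": 0, "ty": 0, "tz": 0.6, "ax": 0, "ay": 0, "az": 0}, {"tx": 0, "ty": 0, "tz": 1, "ax": 0, "ay": 0, "az": 0}, {"tx": 0, "ty": 0, "tz": 1, "ax": 0, "ay": 0, "az": 0}]}}

```text
time_s: 15.98
tool_pos: [0.5035, 0.3825, 0.1881]
tcp_rot: [0.3, 0.954, 0.006, 0.003]
contact_force: [0.5, 0.4, -1.1]
gripper_width: 0.0396
gripper_force: 40.5
```

{"api": "step_arm", "payload": {"steps": [{"tx": 0.05, "ty": -0.3, "tz": 0.1, "ax": 0, "ay": 0, "az": 0.08}, {"tx": 0.1, "ty": -0.7, "tz": 0.2, "ax": 0, "ay": 0, "az": 0.14}, {"tx": 0.15, "ty": -1, "tz": 0.25, "ax": 0, "ay": 0, "az": 0.2}]}}

```text
time_s: 16.35
tool_pos: [0.5189, 0.258, 0.2127]
tcp_rot: [0.146, 0.989, 0.001, -0.001]
contact_force: [-0.1, 0.1, -1.2]
gripper_width: 0.0401
gripper_force: 40.6
```

{"api": "step_arm", "payload": {"steps": [{"tx": 0.05, "ty": -0.4, "tz": 0, "ax": 0, "ay": 0, "az": 0.08}, {"tx": 0.1, "ty": -0.8, "tz": 0, "ax": 0, "ay": 0, "az": 0.16}, {"tx": 0.1, "ty": -1, "tz": 0, "ax": 0, "ay": 0, "az": 0.16}]}}

```text
time_s: 16.73
tool_pos: [0.5308, 0.1363, 0.2121]
tcp_rot: [0.024, 1.0, 0.0, -0.002]
contact_force: [-0.4, 0.2, -1.2]
gripper_width: 0.0397
gripper_force: 40.6
```

{"api": "step_arm", "payload": {"steps": [{"tx": 0.05, "ty": -0.4, "tz": 0, "ax": 0, "ay": -0.08, "az": 0}, {"tx": 0.1, "ty": -0.8, "tz": 0, "ax": 0, "ay": -0.18, "az": 0}, {"tx": 0.1, "ty": -1, "tz": 0, "ax": 0, "ay": -0.22, "az": 0}]}}

```text
time_s: 17.1
tool_pos: [0.5402, 0.0172, 0.2119]
tcp_rot: [0.023, 0.985, 0.004, 0.17]
contact_force: [0.9, 0.1, -1.0]
gripper_width: 0.0396
gripper_force: 40.7
```

{"api": "step_arm", "payload": {"steps": [{"tx": 0.05, "ty": -0.3, "tz": 0, "ax": 0, "ay": 0, "az": 0}, {"tx": 0.1, "ty": -0.62, "tz": 0, "ax": 0, "ay": 0, "az": 0}, {"tx": 0.1, "ty": -0.62, "tz": 0, "ax": 0, "ay": 0, "az": 0}, {"tx": 0.1, "ty": -0.62, "tz": 0, "ax": 0, "ay": 0, "az": 0}, {"tx": 0.1, "ty": -0.62, "tz": 0, "ax": 0, "ay": 0, "az": 0}]}}

```text
time_s: 17.73
tool_pos: [0.5546, -0.0519, 0.2134]
tcp_rot: [0.02, 0.985, 0.006, 0.171]
contact_force: [0.3, -0.6, -1.0]
gripper_width: 0.0396
gripper_force: 40.7
```

```bash
python3 rel.py 2 1 100 80
```

```text
17.725 along a 129.9  x-err -8.1  y-err 1.4 mm w 0.039575597952477094
turn units [-0.0119 -0.0034  0.0009] F [ 0.3 -0.6 -1. ]
100.0 shift units [ 0.022 -0.013 -0.257]
80.0 shift units [ 0.079 -0.015 -0.413]
```

{"api": "step_arm", "payload": {"steps": [{"tx": 0.0, "ty": -0.01, "tz": -0.12, "ax": -0.012, "ay": -0.003, "az": 0.001}, {"tx": 0.022, "ty": -0.013, "tz": -0.257, "ax": -0.012, "ay": -0.003, "az": 0.001}, {"tx": 0.079, "ty": -0.015, "tz": -0.413, "ax": -0.012, "ay": -0.003, "az": 0.001}, {"tx": 0.079, "ty": -0.015, "tz": -0.413, "ax": -0.012, "ay": -0.003, "az": 0.001}, {"tx": 0.079, "ty": -0.015, "tz": -0.413, "ax": -0.012, "ay": -0.003, "az": 0.001}, {"tx": 0.079, "ty": -0.015, "tz": -0.413, "ax": -0.012, "ay": -0.003, "az": 0.001}]}}

```text
time_s: 18.48
tool_pos: [0.5649, -0.0553, 0.1654]
tcp_rot: [0.018, 0.984, -0.004, 0.175]
contact_force: [-0.8, -0.3, -1.3]
gripper_width: 0.0399
gripper_force: 40.7
```

```bash
python3 rel.py 2 1 50
```

```text
18.475 along a 81.2  x-err -1.4  y-err -1.6 mm w 0.03986767289237034
turn units [0.0006 0.0015 0.0014] F [-0.8 -0.3 -1.3]
50.0 shift units [ 0.079  0.01  -0.249]
```

{"api": "step_arm", "payload": {"steps": [{"tx": -0.01, "ty": 0.013, "tz": -0.005, "ax": 0, "ay": 0.001, "az": 0.001}, {"tx": 0.02, "ty": 0.012, "tz": -0.09, "ax": 0, "ay": 0.001, "az": 0.001}, {"tx": 0.05, "ty": 0.011, "tz": -0.17, "ax": 0, "ay": 0.001, "az": 0.001}, {"tx": 0.079, "ty": 0.01, "tz": -0.249, "ax": 0, "ay": 0.001, "az": 0.001}, {"tx": 0.079, "ty": 0.01, "tz": -0.249, "ax": 0, "ay": 0.001, "az": 0.001}]}}

```text
time_s: 19.1
tool_pos: [0.5737, -0.0543, 0.1332]
tcp_rot: [0.018, 0.985, -0.004, 0.172]
contact_force: [-0.3, 0.4, -0.9]
gripper_width: 0.0396
gripper_force: 40.7
```

```bash
python3 rel.py 2 1 30 15
```

```text
19.1 along a 48.0  x-err 1.4  y-err -0.3 mm w 0.03961019967946089
turn units [ 0.0004 -0.0019  0.0006] F [-0.3  0.4 -0.9]
30.0 shift units [ 0.062 -0.    -0.137]
15.0 shift units [ 0.105 -0.002 -0.254]
```

{"api": "step_arm", "payload": {"steps": [{"tx": 0.03, "ty": 0, "tz": -0.07, "ax": 0, "ay": -0.001, "az": 0}, {"tx": 0.06, "ty": 0, "tz": -0.137, "ax": 0, "ay": -0.001, "az": 0}, {"tx": 0.082, "ty": 0, "tz": -0.2, "ax": 0, "ay": -0.001, "az": 0}, {"tx": 0.103, "ty": -0.001, "tz": -0.254, "ax": 0, "ay": -0.001, "az": 0}, {"tx": 0.103, "ty": -0.001, "tz": -0.254, "ax": 0, "ay": -0.001, "az": 0}]}}

```text
time_s: 19.73
tool_pos: [0.5862, -0.0544, 0.1034]
tcp_rot: [0.018, 0.985, -0.004, 0.173]
contact_force: [0.3, 0.1, -1.5]
gripper_width: 0.0396
gripper_force: 40.7
```

```bash
python3 rel.py 2 1 5 3
```

```text
19.725 along a 15.7  x-err -0.2  y-err 0.0 mm w 0.03959359342050029
turn units [ 0.0005 -0.0002  0.0007] F [ 0.3  0.1 -1.5]
5.0 shift units [ 0.029 -0.001 -0.084]
3.0 shift units [ 0.034 -0.001 -0.1  ]
```

{"api": "step_arm", "payload": {"steps": [{"tx": 0.015, "ty": 0, "tz": -0.044, "ax": 0, "ay": 0, "az": 0}, {"tx": 0.027, "ty": 0, "tz": -0.075, "ax": 0, "ay": 0, "az": 0}, {"tx": 0.034, "ty": 0, "tz": -0.097, "ax": 0, "ay": 0, "az": 0}, {"tx": 0.036, "ty": 0, "tz": -0.102, "ax": 0, "ay": 0, "az": 0}, {"tx": 0.036, "ty": 0, "tz": -0.102, "ax": 0, "ay": 0, "az": 0}]}}

```text
time_s: 20.35
tool_pos: [0.5904, -0.0547, 0.0946]
tcp_rot: [0.018, 0.984, -0.004, 0.175]
contact_force: [-9.9, -0.4, 19.8]
gripper_width: 0.0396
gripper_force: 42.1
```

```bash
python3 rel.py 2 1 100
```

```text
20.35 along a 6.0  x-err -1.1  y-err -0.1 mm w 0.039555506749807706
turn units [0.0009 0.0019 0.0009] F [-9.9 -0.4 19.8]
100.0 shift units [-0.276  0.011  0.733]
```

It stopped hard at the same depth as the first jar. I'll release and retreat.

{"api": "step_arm", "payload": {"steps": [{"tx": 0, "ty": 0, "tz": 0.005, "ax": 0, "ay": 0, "az": 0}, {"tx": 0, "ty": 0, "tz": 0.005, "ax": 0, "ay": 0, "az": 0}, {"tx": 0, "ty": 0, "tz": 0.005, "ax": 0, "ay": 0, "az": 0}, {"tx": 0, "ty": 0, "tz": 0.005, "ax": 0, "ay": 0, "az": 0}, {"tx": 0, "ty": 0, "tz": 0.005, "ax": 0, "ay": 0, "az": 0}], "hand": -0.5}}

```text
time_s: 20.98
tool_pos: [0.5907, -0.0544, 0.0922]
tcp_rot: [0.018, 0.985, -0.004, 0.174]
contact_force: [0.0, -0.1, -0.4]
gripper_width: 0.0642
gripper_force: 0.0
```

{"api": "step_arm", "payload": {"steps": [{"tx": -0.05, "ty": 0.002, "tz": 0.13, "ax": 0, "ay": 0, "az": 0}, {"tx": -0.14, "ty": 0.003, "tz": 0.38, "ax": 0, "ay": 0, "az": 0}, {"tx": -0.276, "ty": 0.003, "tz": 0.75, "ax": 0, "ay": 0, "az": 0}, {"tx": -0.33, "ty": 0.003, "tz": 0.9, "ax": 0, "ay": 0, "az": 0}, {"tx": -0.33, "ty": 0.003, "tz": 0.9, "ax": 0, "ay": 0, "az": 0}, {"tx": -0.33, "ty": 0.003, "tz": 0.9, "ax": 0, "ay": 0, "az": 0}]}}

```text
time_s: 21.72
tool_pos: [0.5507, -0.0541, 0.2001]
tcp_rot: [0.018, 0.985, -0.004, 0.174]
contact_force: [0.5, 0.1, -0.5]
gripper_width: 0.0641
gripper_force: 0.0
```

```bash
python3 snap.py w_end
python3 - <<'E'
from goal import *;import json,cv2
from station import camera
P=json.load(open('w_end.json'));im=cv2.imread('pics/w_end.png');hsv=cv2.cvtColor(im,cv2.COLOR_BGR2HSV)
for n,k,m in(("green",2,cv2.inRange(hsv,(40,80,40),(85,255,255))),("pale",4,(im.min(2)>150).astype(np.uint8))):
    p=wproj(mouth(k)+.045*a,*P);print(n,'exp',p.round(1))
    kk,l,st,ce=cv2.connectedComponentsWithStats(m)
    for i in range(1,kk):
        if st[i,4]>50 and np.hypot(*(ce[i]-p))<50:print(st[i],ce[i].round(1))
# change since the start, in the side and scene views
for cam in("side","scene"):
    b=camera(cam)["img"];cv2.imwrite(f"pics/{cam}1.png",b);b0=cv2.imread(f"pics/{cam}0.png")
    d=(cv2.absdiff(cv2.GaussianBlur(b,(5,5),0),cv2.GaussianBlur(b0,(5,5),0)).max(2)>30).astype(np.uint8)
    kk,l,st,ce=cv2.connectedComponentsWithStats(d)
    print(cam,[list(map(int,s)) for s in st[1:] if s[4]>40])
E
```

```text
w_end 21.725 [ 0.5507 -0.0541  0.2001] [ 0.0179  0.9846 -0.0036  0.1736] 0.023 [ 0.13  0.38 -0.09  2.04  0.08  0.37  1.52]
green exp [255.3 205. ]
[235 183  35  29 508] [250.5 198. ]
pale exp [ 90.6 204. ]
[ 78 184  23  27 449] [ 88.8 196.9]
side [[33, 0, 17, 77, 598], [92, 5, 150, 181, 6488], [36, 8, 54, 88, 1322], [45, 60, 7, 14, 58], [30, 81, 43, 56, 302], [23, 102, 36, 54, 472], [187, 142, 22, 32, 412], [149, 152, 13, 10, 50], [57, 156, 55, 31, 433], [160, 157, 12, 9, 51], [5, 158, 17, 40, 264], [20, 161, 41, 22, 418], [127, 171, 43, 60, 789], [13, 178, 10, 21, 42], [18, 179, 30, 20, 384], [51, 186, 13, 11, 97], [65, 189, 5, 16, 53], [238, 198, 21, 22, 244], [248, 223, 23, 24, 325], [13, 227, 19, 23, 337], [147, 229, 74, 32, 1087], [95, 234, 13, 19, 151], [228, 234, 8, 8, 46], [4, 254, 7, 14, 48], [2, 254, 109, 35, 1642], [232, 261, 35, 44, 748], [247, 261, 10, 9, 66]]
scene [[0, 0, 7, 71, 425], [14, 0, 6, 19, 62], [80, 0, 197, 228, 8438], [88, 0, 5, 12, 49], [20, 2, 53, 71, 1830], [133, 27, 9, 22, 116], [73, 53, 21, 28, 341], [0, 71, 40, 111, 1118], [178, 131, 27, 36, 521], [126, 136, 54, 128, 3347], [8, 155, 80, 26, 490], [10, 176, 53, 41, 537], [0, 180, 11, 33, 267], [53, 212, 7, 11, 61], [4, 218, 14, 19, 87], [12, 224, 46, 35, 637], [61, 224, 18, 41, 311], [0, 231, 6, 51, 210], [215, 240, 36, 40, 572], [252, 240, 10, 10, 64], [288, 241, 14, 23, 169], [171, 254, 58, 36, 1019], [9, 262, 14, 19, 42], [107, 265, 25, 31, 383], [273, 274, 12, 13, 101], [7, 284, 28, 30, 357], [285, 289, 37, 43, 909], [17, 296, 126, 72, 2738], [12, 321, 6, 24, 104]]
```

```bash
python3 -c "
from station import job
print(job.close_job())"
```

```text
the job is handed in; nothing more can be done
None
```

The job is handed in at about 22 s of the 72 s: spare_1 is in pocket 4 and spare_2 in pocket 2, both cap outward and pushed to a hard stop at the same depth, with no contact felt near the other things.

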